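Clamp a tray of specimen jars in the transport cradle

TASK

Pick up the jar tray by its top bar and slide it, jars upright in it, under the lips of the open cradle jaws all the way home against the back stop. Then turn the star-handled turnbuckle to draw both jaws in until their rubber pads are pressed firmly against both sides of the tray, and let go. Leave the other things on the bench where they are.

Things in the scene. Friction and masses are not known exactly. Their poses are not given: they have to be found in the camera images.
- tray: Steel jar tray, about 0.75 kg loaded. Base plate 170 (x) x 120 (y) x 8 mm; on it a walled box 162 x 70 mm, 32 mm high, holds two jars in line along x, leaving a bare flange 25 mm wide down each long side. Origin: centre of the underside, z up. Same either way round, either end may go in first. Starts on the bench, robot's right of the cradle; 4 to 10 N slide it.
- handle (a point): Centre of the tray's black carrying bar: along the tray's x, 100 long, 16 wide (y), 18 mm tall, on a post in the middle of the tray, its centre 134 mm above the tray's underside. Pinch it across its width, from above.
- jar_a: Amber specimen jar with white lid, 56 mm diameter, 90 mm high, standing loose in the tray 45 mm from its centre on the +x side. Origin: centre of its underside.
- jar_b: The like jar on the tray's -x side.
- cradle: Fixed cradle. x: the way the tray slides in (roughly the robot's left, yaw 1.37 to 1.77), y left of that, z up. Origin: on the bench under the centre of the home tray. Grey base plate 12 mm thick, x -150 to +220, y +-135 mm; the tray slides on it. A steel jaw on each side (x -20 to +185 mm) slides along y. Behind the stop lies the turnbuckle, axis along y.
- stop (a point): Middle of the back stop's face at the base plate's top: cradle x=85, y=0, z=12 mm. The stop is a steel block 90 mm wide, up to z=40 mm. The home tray's leading edge touches it, its centre then at cradle x=0.
- mouth (a point): Middle of the slot's mouth on the base plate's top: cradle x=-20, y=0, z=12 mm. From here to x=+75 mm each jaw has a flat lip at z=28 to 35 mm reaching 18 mm inwards of its pad: the flange (top at z=20) runs under it with 8 mm to spare. So set the tray down on the base before the mouth (tray centre at cradle x=-110 mm or less) and slide it in; it cannot be lowered in from above.
- pad_left: Sprung rubber pad strip under the lip of the jaw at cradle +y: x -17 to +72, z 14 to 24 mm, 8 mm thick. Its origin is not in it: the inner face is 74 mm from the origin towards +y. Unpressed, that face is at cradle y = 74 mm - 5 mm x turnbuckle value (rad). It gives up to 6 mm, 3 N per mm.
- pad_right: The mirror pad at cradle -y (inner face 74 mm towards -y from its origin).
- turnbuckle (a joint): Turn of the turnbuckle body, rad. Grows as it tightens: the top of its star handle moves towards the tray (cradle -x). Each rad draws each jaw in 5 mm. Starts at 0.4 to 1.1 (pads 8 to 12 mm clear of a centred tray); pads touch at 2.8; end stop at 3.6, each pad then pressed 4 mm (12 N). Takes 0.2 N m, about 3 N at a knob; stays where it is left.
- hub (a point): Centre of the turnbuckle body on its axis: cradle x=170, y=0, z=95 mm. Body 108 mm long, 28 mm across. Posts at its rod ends, up to z=108 mm, inner faces at y = 88 mm - 5 mm x turnbuckle value. Four arms, 10 mm thick, 90 degrees apart in the plane y=0, each end in a black cylindrical knob, 24 mm across, 30 mm long along the axis, flat ends, centre 65 mm from the axis.
- knob0 (a point): Centre of one knob. Its angle from straight up, towards cradle +x, is 1.35 rad - turnbuckle value. A knob near the top can be pinched across its flat ends from above (it turns between the fingers) and led along its arc, or pushed; the next follows 1.57 rad behind.
- knob1 (a point): Centre of the knob at 1.57 rad less than knob0's angle.
- knob2 (a point): Centre of the knob opposite knob0.
- knob3 (a point): Centre of the knob at 1.57 rad more than knob0's angle.
- dishes: Bystander: clear stack of dishes, 90 mm diameter, 32 mm high. Origin: centre of underside (as for all bystanders).
- big_jar: Bystander: clear specimen jar, 84 mm diameter, 130 mm high.
- wash_bottle: Bystander: white bottle, 70 mm diameter, 170 mm high, beyond the cradle.
- beaker: Bystander: glass beaker, 72 mm diameter, 90 mm high, beyond the cradle.
- brush: Bystander: brush lying flat, 170 mm long, on the robot's side of the tray.
- spatula: Bystander: spatula lying flat, 190 mm long.

How it is judged (in metres and radians):
On the way, in this order (a step that is already met when the one before it is completed fails the run):
1. the tray lies flat on the cradle's base, fully home against the back stop, under the lips (x of tray in the frame of cradle above -0.006 m and z of tray in the frame of cradle between 0.008 and 0.016 m and angle between the x axis of tray and the x axis of cradle, either way round below 0.08 rad and y of tray in the frame of cradle between -0.02 and 0.02 m), for 0.2 s.
2. with the tray home, both pads press on it (all of step 1 and contact force between each of pad_left, pad_right and tray above 4 N), for 0.2 s.
At the end, for the whole second after the job is handed in: The tray is flat on the cradle's base, within 6 mm of the back stop and 0.08 rad of square, each pad presses on it with more than 4 N, both jars stand upright in the tray, and all is at rest (all of step 2 and angle between each of jar_a, jar_b's own z axis and vertical below 0.15 rad and distance between each of jar_a, jar_b and tray below 0.06 m and linear speed of tray below 0.02 m/s); the robot touches nothing.
It fails at once if a jar in the tray tips or comes out (angle between any of jar_a, jar_b's own z axis and vertical above 0.5 rad or distance between any of jar_a, jar_b and tray above 0.08 m).
It fails at once if another thing on the bench is pushed more than 30 mm or knocked over (distance of any of dishes, big_jar, wash_bottle, beaker, brush, spatula from where it was at the start of the episode above 0.03 m or angle between any of dishes, big_jar, wash_bottle, beaker's own z axis and vertical above 0.5 rad).
It also fails if it takes over 72 s, if anything falls off the work surface, if the arm or the gripper's body presses on something with over 40 N, if the wrist force passes 120 N, or if a joint passes its speed limit or range.

ROBOT

A 6-joint arm with a two-finger parallel gripper is mounted at the origin on the work surface. World frame = base frame: x ahead of the robot, y to its left, z up, the work surface at z = 0. Lengths are in mm, angles in rad, forces in N, time in s.
With the tool pointing down it reaches from about 350 to 975 mm from the base axis. Payload 7.1 kg.
Tool frame: the origin (TCP) lies at the very end of the fingers, on their centre line; the grasp point (between the pads) lies 19 mm behind it; x points along the fingers, y is the direction in which the jaws open and shut, and the axes are right-handed (so a half turn about x gives the same grasp; the last joint's range is limited). The gripper opens to 88 mm and grips with 3 to 60 N. Pads are 20 mm wide; open, the fingers measure 115 mm over their backs; the gripper's body (75 mm by 178 mm) begins 61 mm behind the grasp point.
Start: joints at [-0.019, 0.423, 1.63, -0, 1.089, -0.019], TCP at [624.984, 0.026, 222.675] pointing down, gripper open.
Joint ranges: [-3, 3], [-0.9, 2.11], [0.09, 2.58], [-1.31, 4.45], [0.11, 2.69], [-2.54, 2.54]. Speed limits (rad/s): [2.39, 2.39, 3.01, 3.14, 3.14, 3.14].

INTERFACE

Orientations are given as a rotation vector (axis times angle).
In Python, from workcell import ctrl gives the robot as it stands. The module is installed in compiled form; this text tells all that it offers.
- The arm moves only by the tool carry_out, never from a script. Its argument "commands" is a list of rows, each a list of 6 numbers: the shift along the tool's x, y, z in m, then the turn, a rotation vector about the tool's x, y, z in degrees. In form: [[tx, ty, tz, rx, ry, rz], ...]. A call has 1 to 8 rows; each row shifts and turns the pose as measured when the row begins, along the tool's axes as they then stand; what a row does not reach is not made up. A row lasts 1/8 s, in which the tool goes at most 62.5 mm and 10.7 degrees, less where a joint would pass 70% of its speed; a pose out of reach is approached as far as the arm can. A call with a gripper value outside its range is refused whole. "grip" is the closure, from 0 (fully open) to 1 (shut), set as the call begins (left out, the last holds). The fingers move at their own pace and stop on an object; the grip force is fixed at half the most. Time passes only in rows, so rows that do not move let the fingers close. It gives the time, the measured TCP pose, the force and the opening at its end, in the units of the state.
- ctrl.get_obs(): the state, without advancing time (a new reading comes with each control period).
- ctrl.get_image(name): name is "scene" or "side" or "wrist"; returns a dict with "pixels" (420x560x3 uint8, blue, green, red), "intrinsics" (3x3 intrinsics, pixels), "rvec" (rotation vector, rad) and "tvec" (3), from world to camera coordinates, as OpenCV has them. Camera axes: x right, y down, z forward; pixel columns grow to the right and rows downward; lengths in mm; the calibration is good to about 2 mm. A picture is of the moment at which its call begins. There is no depth.
- ctrl.close_job(): hands the job in, once; it reports no verdict.
The state is a dict: "t": time; "qpos": joint angles; "qvel": joint speeds; "joint_torque": joint torques, N m; "ee_pos": TCP position; "orientation": TCP orientation; "ft_force": force on the tool from outside, world axes, zero at the start; "moment": the same for the moment, N m; "width": finger opening in mm.
Only numpy, scipy, OpenCV 4.12 (cv2) and the standard library are available. Lean on these libraries where they do the work, as an engineer would, in place of code of your own. Each camera call takes 0.05 s, during which the arm holds its last target. There are 200 camera calls.

## Working session

There is one attempt and no reset: what is moved stays moved. The work goes in short steps, Python scripts to look and compute and a tool call to move; the robot and the scene stay as the last step left them, time stands still between calls to the robot, and variables do not carry over. Pictures are saved under pics/ and viewed, about 8 in all and at most 12, crops included, and the job is handed in when it is done.

Besides the shell and the picture viewer there is one more tool, called after "Request:" as name(argument=value, ...) on one line, values as JSON. carry_out: Moves the arm, as the interface text tells. Its arguments: {"type":"object","properties":{"commands":{"type":"array"},"grip":{"type":"number"}},"required":["commands"]}

```bash
mkdir -p pics
cat > h.py <<'E'
import numpy as np, cv2
from workcell import ctrl
from scipy.spatial.transform import Rotation as R
def shot(n,f=None):
    d=ctrl.get_image(n); d['pixels']=np.array(d['pixels'])
    if f: cv2.imwrite('pics/'+f,d['pixels'])
    return d
def ray(d,u,v):
    K=np.array(d['intrinsics']);Rm=R.from_rotvec(np.ravel(d['rvec'])).as_matrix();t=np.ravel(d['tvec'])
    return -Rm.T@t, Rm.T@np.linalg.inv(K)@np.array([u,v,1.])
def onz(d,u,v,z):
    c,r=ray(d,u,v); return c+r*(z-c[2])/r[2]
def proj(d,P):
    return cv2.projectPoints(np.array(P,float).reshape(-1,3),np.ravel(d['rvec']),np.ravel(d['tvec']),np.array(d['intrinsics']),None)[0].reshape(-1,2)
def tri(d1,p1,d2,p2):
    c,r=ray(d1,*p1);e,s=ray(d2,*p2)
    x=np.linalg.lstsq(np.c_[r,-s],e-c,rcond=None)[0]
    a=c+r*x[0];b=e+s*x[1];return (a+b)/2,np.linalg.norm(a-b)
def save(d,f): np.save(f,d,allow_pickle=True)
def load(f): return np.load(f,allow_pickle=True).item()
E
python3 - <<'E'
from h import *
for n in('scene','side','wrist'):
    d=shot(n,n+'0.png');save(d,n+'0.npy');print(n,ray(d,280,210))
o=ctrl.get_obs();print(o)
E
```

```text
scene (array([1307.69441106, -180.58600621,  958.58366864]), array([-0.67287894,  0.09168699, -0.73422785]))
side (array([-348.47753368, 1023.22504172,  960.59157016]), array([ 0.53551415, -0.6741618 , -0.5086871 ]))
wrist (array([624.65001899,  68.17241081, 384.38713546]), array([ 0.0099305 , -0.25365578, -0.96732181]))
{'t': 0.15, 'qpos': array([-1.89928371e-02,  4.23711709e-01,  1.63045844e+00, -1.79733231e-05,
        1.08862329e+00, -1.90004243e-02]), 'qvel': array([-0.00056781, -0.00158719, -0.00226542, -0.00109417,  0.00189611,
       -0.00016445]), 'joint_torque': array([ 9.52650989e-04, -5.44981134e+01, -2.73919362e+01,  6.45430083e-02,
        2.04369903e-02, -3.19723256e-05]), 'ee_pos': array([6.24584532e+02, 3.31560819e-02, 2.22073308e+02]), 'orientation': array([ 1.20862491,  1.21009646, -1.21006885]), 'ft_force': array([-0.02286316,  0.21516897, -0.33875931]), 'moment': array([ 0.00595201, -0.05889214, -0.00692728]), 'width': 87.56119957997223}
```

View pics/scene0.png

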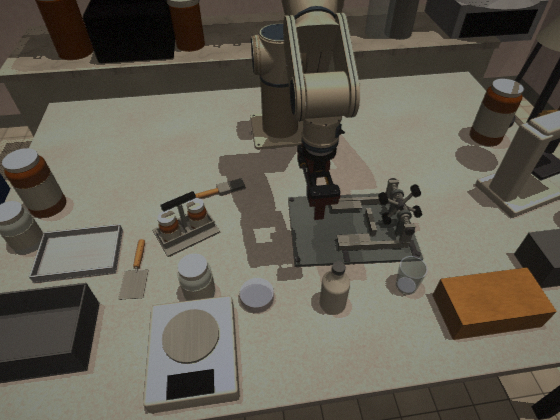

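View pics/side0.png

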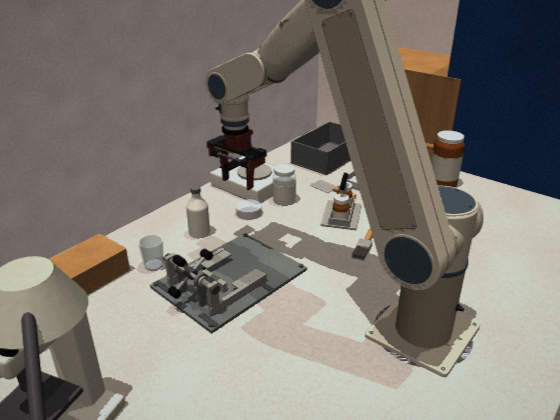

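The scene view shows the tray near (187,225) with its black bar from (163,205) to (195,193). The cradle plate spans about (290,197), (408,195), (418,258), (290,262), with the star near (402,205). The side view shows the tray at (342,205) and the cradle at (230,280). I'll enlarge both for pixel accuracy.

Run:
```python
from h import *
a=load('scene0.npy')['pixels'];b=load('side0.npy')['pixels']
A=cv2.resize(a[175:275,140:300],None,fx=2.5,fy=2.5,interpolation=3)
B=cv2.resize(a[175:275,280:440],None,fx=2.5,fy=2.5,interpolation=3)
C=cv2.resize(b[160:260,310:390],None,fx=3.0,fy=3.0,interpolation=3)
D=cv2.resize(b[230:330,145:310],None,fx=3.0,fy=3.0,interpolation=3)
o=np.zeros((550,800,3),np.uint8);o[:250,:400]=A;o[:250,400:800]=B;o[250:550,:240]=C;o[250:550,240:735]=D
cv2.imwrite('pics/crop0.png',o)
```

```text
(no output)
```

View pics/crop0.png

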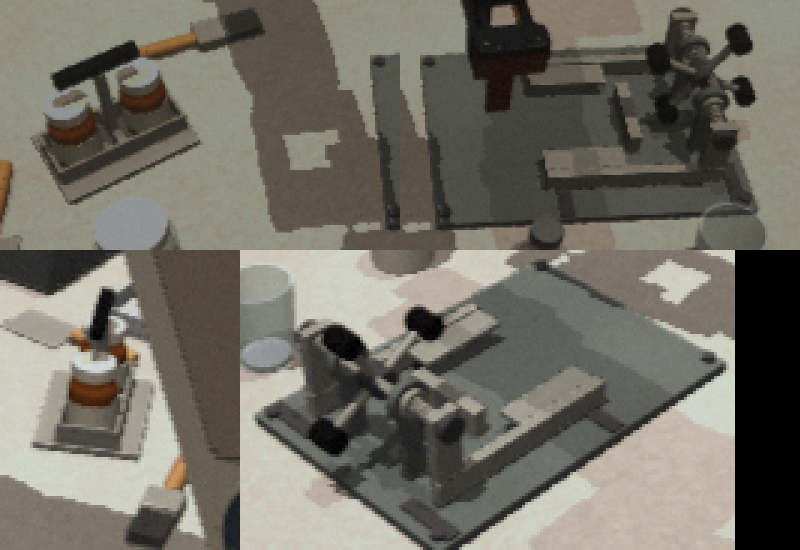

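The crops show the tray with its bar, and the cradle corners and knobs clearly. I'll convert those to world points.

Run:
```python
from h import *
a=load('scene0.npy');b=load('side0.npy')
sc=lambda c,r,x0=140:(c/2.5+x0,r/2.5+175)
A=lambda c,r:sc(c,r);B=lambda c,r:sc(c-400,r,280)
C=lambda c,r:(c/3+310,(r-250)/3+160);D=lambda c,r:((c-240)/3+145,(r-250)/3+230)
print('bar ends scene@z143',onz(a,*A(55,72),143),onz(a,*A(135,41),143))
print('bar tri',tri(a,A(95,63),b,C(101,316)))
print('bar e1',tri(a,A(53,78),b,C(97,338)),tri(a,A(137,45),b,C(106,292)))
print('flange corners z8 scene',[onz(a,*A(*p),8).round() for p in((70,200),(198,143),(33,138))])
print('flange side',[onz(b,*C(*p),8).round() for p in((34,444),(138,456))])
S=np.array([onz(b,*D(*p),12)[:2] for p in((255,415),(540,262),(726,361),(440,543))]);print('side corners',S.round(1),[np.linalg.norm(S[i]-S[i-1]).round() for i in range(4)])
T=np.array([onz(a,*B(*p),12)[:2] for p in((422,55),(437,225),(758,210))]);print('scene corners',T.round(1),[np.linalg.norm(T[i]-T[i-1]).round() for i in range(3)])
# fit cradle: local corners
L=np.array([[220,-135],[-150,-135],[-150,135],[220,135.]])
def fit(L,W):
    l=L-L.mean(0);w=W-W.mean(0);H=l.T@w
    y=np.arctan2(H[0,1]-H[1,0],H[0,0]+H[1,1]);Rm=np.array([[np.cos(y),-np.sin(y)],[np.sin(y),np.cos(y)]])
    o=W.mean(0)-Rm@L.mean(0);return y,o,np.linalg.norm(W-(L@Rm.T+o),axis=1)
print(fit(L,S)); print(fit(L[[2,1,0]],T))
for n,p,q in(('k tr',(738,38),(425,322)),('k?',(658,56),(343,343)),('k br',(742,90),(325,435))):
    print(n,[tri(a,B(*p),b,D(*r))[0].round().tolist()+[tri(a,B(*p),b,D(*r))[1].round()] for r in((425,322),(343,343),(325,435))])
```

```text
bar ends scene@z143 [ 490.11674026 -398.64332406  143.        ] [ 453.43994522 -311.30099934  143.        ]
bar tri (array([ 472.63219465, -356.22985931,  131.12700063]), np.float64(4.197113166762577))
bar e1 (array([ 480.78514485, -393.18849325,  100.24974361]), np.float64(45.62388144895616)) (array([ 463.17641142, -318.64586699,  164.82511354]), np.float64(35.73196887749827))
flange corners z8 scene [array([ 565., -406.,    8.]), array([ 501., -257.,    8.]), array([ 464., -455.,    8.])]
flange side [array([ 486., -250.,    8.]), array([ 382., -300.,    8.])]
side corners [[678.8 320.2]
 [643.9 -43.4]
 [381.6 -24.1]
 [420.4 335. ]] [np.float64(259.0), np.float64(365.0), np.float64(263.0), np.float64(361.0)]
scene corners [[387.  -25.8]
 [655.  -50.6]
 [687.7 315.5]] [np.float64(455.0), np.float64(269.0), np.float64(368.0)]
(np.float64(1.4817063836186335), array([528.0881001 , 112.04246852]), array([ 3.45275756,  7.94548922,  1.82719244, 10.92945375]))
(np.float64(1.4798798465888219), array([534.19636587, 110.34582602]), array([1.30144245, 0.6760705 , 1.86933463]))
k tr [[526.0, 282.0, 156.0, np.float64(71.0)], [547.0, 312.0, 150.0, np.float64(1.0)], [508.0, 354.0, 100.0, np.float64(30.0)]]
k? [[539.0, 224.0, 127.0, np.float64(0.0)], [561.0, 254.0, 123.0, np.float64(74.0)], [522.0, 294.0, 71.0, np.float64(109.0)]]
k br [[568.0, 264.0, 125.0, np.float64(100.0)], [589.0, 295.0, 119.0, np.float64(25.0)], [552.0, 337.0, 64.0, np.float64(3.0)]]
```

Two views agree. The tray bar is at (473,-356,131) with yaw 1.97. The cradle is at (534,110) with yaw 1.480, and the plate edges measure 269 and 368. The knob triangulation gives knob angles 0.53, -1.04 and 2.1, so the turnbuckle is at about 0.82. I'll move over the bar.

Request:
carry_out(commands=[[0,-0.019,0.0445,0,0,0],[0,-0.019,0.0445,0,0,0],[0,-0.019,0.0445,0,0,0],[0,-0.019,0.0445,0,0,0],[0,-0.019,0.0445,0,0,0],[0,-0.019,0.0445,0,0,0],[0,-0.019,0.0445,0,0,0],[0,-0.019,0.0445,0,0,0]], grip=0)

```text
t: 1.15
ee_pos: [469.2, -363.3, 220.4]
orientation: [1.204, 1.215, -1.206]
ft_force: [0.6, 0.0, 0.8]
width: 87.6
```

Request:
carry_out(commands=[[0,0,0,-8,0,0],[0,0,0,-8,0,0],[0,0,0,-7,0,0],[0,0,0,0,0,0]])

```text
t: 1.65
ee_pos: [466.4, -367.1, 219.2]
orientation: [0.9, 1.382, -0.901]
ft_force: [0.1, 0.3, -0.2]
width: 87.5
```

```bash
cat >> h.py <<'E'
def st():
    o=ctrl.get_obs();M=R.from_rotvec(o['orientation']).as_matrix()
    print('t',round(o['t'],2),'tcp',o['ee_pos'].round(1),'yaw',np.arctan2(M[1,1],M[0,1]).round(4),'xaxis',M[:,0].round(3),'F',o['ft_force'].round(1),'M',o['moment'].round(2),'w',round(o['width'],1));return o,M
def go(P,yaw):
    o,M=st();d=M.T@(np.array(P)-o['ee_pos']);y=np.arctan2(M[1,1],M[0,1])
    Q=np.array([[0,np.cos(yaw),np.sin(yaw)],[0,np.sin(yaw),-np.cos(yaw)],[-1,0,0]])
    print('need mm tool',d.round(1),'rv deg',np.degrees(R.from_matrix(M.T@Q).as_rotvec()).round(2))
E
python3 - <<'E'
from h import *
go([473,-356,200],0.401)
d=shot('wrist','wrist1.png');save(d,'wrist1.npy')
print(proj(d,[[473,-356,143],[473-46*.918*0-39*.39*1.25,-356+46,143]]))
E
```

```text
t 1.65 tcp [ 466.4 -367.1  219.2] yaw 0.4127 xaxis [-0.004  0.002 -1.   ] F [ 0.1  0.3 -0.2] M [ 0.02 -0.05  0.  ] w 87.5
need mm tool [19.2 10.6 -7.4] rv deg [ 0.67 -0.2   0.19]
[[292.70150885 207.87883568]
 [295.22853308 130.5231364 ]]
```

View pics/wrist1.png

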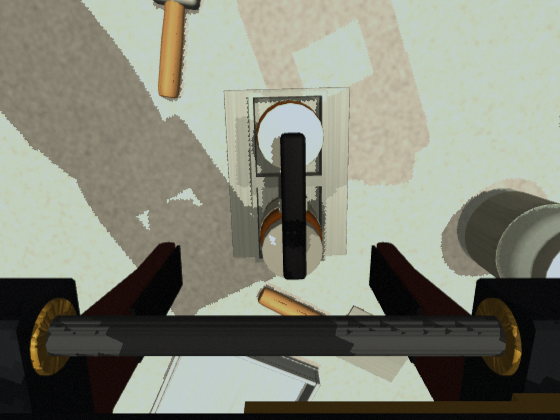

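The wrist view shows the bar from (293,133) to (294,278), centred at (293.5,206). That is within 2 px of my estimate and aligned with the tool. Next I descend and grip.

Request:
carry_out(commands=[[0.02,0.0105,-0.0075,0.5,0,0],[0.03,0,0,0,0,0],[0.03,0,0,0,0,0],[0.02,0,0,0,0,0],[0,0,0,0,0,0]])

```text
t: 2.33
ee_pos: [473.7, -355.2, 117.0]
orientation: [0.917, 1.372, -0.918]
ft_force: [0.2, -0.8, 0.3]
width: 87.6
```

Run:
```python
from h import *
go([473,-356,115],0.405)
```

```text
t 2.33 tcp [ 473.7 -355.2  117. ] yaw 0.3904 xaxis [-0.003  0.001 -1.   ] F [ 0.2 -0.8  0.3] M [ 0.05 -0.07 -0.01] w 87.6
need mm tool [ 2.  -0.9  0.4] rv deg [-0.83 -0.12  0.14]
```

Request:
carry_out(commands=[[0.002,-0.001,0,-0.8,0,0],[0,0,0,0,0,0],[0,0,0,0,0,0],[0,0,0,0,0,0],[0,0,0,0,0,0],[0,0,0,0,0,0],[0,0,0,0,0,0],[0,0,0,0,0,0]], grip=1)

```text
t: 3.32
ee_pos: [474.5, -356.8, 118.3]
orientation: [0.906, 1.371, -0.908]
ft_force: [1.3, 0.6, 0.2]
width: 19.7
```

Request:
carry_out(commands=[[-0.004,0,0,0,0,0],[-0.008,0,0,0,0,0],[-0.012,0,0,0,0,0],[-0.012,0,0,0,0,0],[-0.012,0,0,0,0,0],[-0.01,0,0,0,0,0],[-0.004,0,0,0,0,0],[0,0,0,0,0,0]])

```text
t: 4.32
ee_pos: [472.6, -355.4, 183.0]
orientation: [0.907, 1.376, -0.908]
ft_force: [0.4, -0.4, -7.2]
width: 19.5
```

Run:
```python
from h import *
o=np.array([534.2,110.3]);c=np.array([np.cos(1.48),np.sin(1.48)])
P=o-118*c; print(P)
go([P[0],P[1],170],1.48-np.pi/2)
```

```text
[523.50074831  -7.21393966]
t 4.33 tcp [ 472.6 -355.4  183. ] yaw 0.4033 xaxis [-0.003  0.001 -1.   ] F [ 0.4 -0.4 -7.2] M [-0.01 -0.05  0.03] w 19.5
need mm tool [  13.   183.5 -300.3] rv deg [28.31 -0.06  0.15]
```

Lifted: 7 N load. I'll carry it over to the front of the mouth.

Request:
carry_out(commands=[[0,0.004,-0.006,0,0,0],[0,0.007,-0.012,0,0,0],[0,0.011,-0.018,0,0,0],[0,0.013,-0.021,0,0,0],[0,0.014,-0.023,0,0,0],[0,0.014,-0.023,0,0,0],[0,0.015,-0.024,0,0,0],[0,0.015,-0.024,0,0,0]])

```text
t: 5.32
ee_pos: [498.2, -166.9, 181.3]
orientation: [0.909, 1.381, -0.908]
ft_force: [-0.7, -0.5, -8.0]
width: 19.6
```

Request:
carry_out(commands=[[0,0.015,-0.024,0,0,0],[0,0.015,-0.024,0,0,0],[0,0.014,-0.023,0,0,0],[0,0.013,-0.021,0,0,0],[0,0.011,-0.019,0,0,0],[0,0.009,-0.014,0,0,0],[0,0.005,-0.008,0,0,0],[0,0.002,-0.003,0,0,0]])

```text
t: 6.32
ee_pos: [518.3, 7.5, 181.6]
orientation: [0.903, 1.387, -0.902]
ft_force: [-0.2, -0.1, -7.7]
width: 19.2
```

Request:
carry_out(commands=[[0,0,0,2,0,0],[0,0,0,4,0,0],[0,0,0,5,0,0],[0,0,0,6,0,0],[0,0,0,5,0,0],[0,0,0,4,0,0],[0,0,0,2,0,0],[0,0,0,0,0,0]])

```text
t: 7.32
ee_pos: [517.8, 2.2, 181.2]
orientation: [1.289, 1.165, -1.296]
ft_force: [-0.1, -0.5, -7.6]
width: 19.2
```

Run:
```python
from h import *
go([523.5,-7.2,170],1.48-np.pi/2)
d=shot('wrist','wrist2.png');save(d,'wrist2.npy')
e=shot('scene');save(e,'scene2.npy')
s=shot('side');save(s,'side2.npy')
A=d['pixels'];B=cv2.resize(e['pixels'][160:280,260:440],(240,160));C=cv2.resize(s['pixels'][130:340,140:360],(240,229))
o=np.zeros((420,800,3),np.uint8);o[:,:560]=A;o[:160,560:]=B;o[160:389,560:]=C;cv2.imwrite('pics/m2.png',o)
```

```text
t 7.33 tcp [517.8   2.2 181.2] yaw -0.1108 xaxis [-0.01   0.005 -1.   ] F [-0.1 -0.5 -7.6] M [-0.05 -0.   -0.03] w 19.2
need mm tool [11.1  6.8  8.8] rv deg [-1.15 -0.21  0.57]
```

View pics/m2.png

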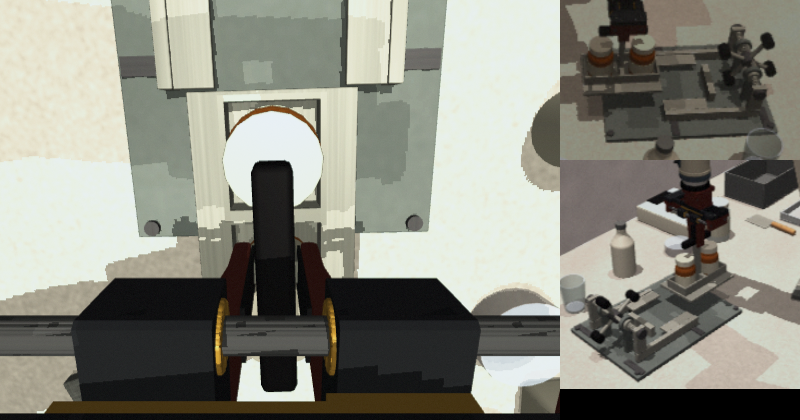

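The tray hangs level with both jars standing, about 10 mm in front of the lips. The lip inner corners are near (213,89) and (347,84), and the plate corners near (139,237) and (433,230). I'll refine the cradle from this view.

Run:
```python
from h import *
d=load('wrist2.npy')
f=lambda u,v,z:onz(d,u,v,z)[:2]
pl,pr=f(139,237,12),f(433,230,12); ll,lr=f(213,89,35),f(347,84,35)
# camera is turned: image up = +cradle x, left = cradle +y
y=lambda l,r:np.arctan2(*( (r-l)[::-1]))+np.pi/2
print('plate',pl,pr,np.linalg.norm(pl-pr),y(pl,pr)); print('lips',ll,lr,np.linalg.norm(ll-lr),y(ll,lr))
for yaw in(1.48,):
    c=np.array([np.cos(yaw),np.sin(yaw)])
    print('o plate',(pl+pr)/2+150*c,'o lips',(ll+lr)/2+20*c,'old 534.2,110.3')
    n=np.array([-c[1],c[0]])
    for p in (pl,pr,ll,lr): print(((p-[534.2,110.3])@c).round(1),((p-[534.2,110.3])@n).round(1))
zb=181.2+28
b1,b2=f(272,162,zb),f(278,390,zb);print('bar',b1,b2,np.linalg.norm(b1-b2),np.arctan2(*((b1-b2)[::-1])))
# tray front edge flange corners, z=65+8
t1,t2=f(187,94,70),f(357,88,70);print('trayfront',t1,t2,np.linalg.norm(t1-t2),y(t1,t2))
```

```text
plate [383.96665172 -27.76748652] [656.19899634 -50.39828206] 273.1713791021253 1.487856588916127
lips [476.78128256  93.27768022] [581.61567411  85.21945988] 105.14363778067553 1.494080987345707
o plate [533.6835677  110.29924239] o lips [531.01191083 109.16618694] old 534.2,110.3
-151.1 137.1
-149.0 -136.1
-22.2 55.6
-20.7 -49.5
bar [522.33236458  52.57474978] [513.90032542 -43.59353871] 96.53724149422543 1.483339946869656
trayfront [463.81912634  89.28418335] [582.13450024  79.98512894] 118.68024315683499 1.4923620774912756
```

Request:
carry_out(commands=[[0,0.003,0.005,0,0,0.3],[0,0.003,0.005,0,0,0.3],[0.006,0,0,0,0,0],[0.012,0,0,0,0,0],[0.012,0,0,0,0,0],[0.008,0,0,0,0,0],[0.004,0,0,0,0,0],[0,0,0,0,0,0]])

```text
t: 8.48
ee_pos: [522.5, -8.7, 135.1]
orientation: [1.292, 1.159, -1.288]
ft_force: [-0.5, -0.4, -7.5]
width: 19.3
```

```bash
cat >> h.py <<'E'
O=np.array([533.,110.]);Y=1.486
c=np.array([np.cos(Y),np.sin(Y)]);n=np.array([-c[1],c[0]])
def cr(p): return ((np.array(p)[:2]-O)@c).round(1),((np.array(p)[:2]-O)@n).round(1)
E
python3 - <<'E'
from h import *
o,M=st();print(cr(o['ee_pos']))
E
```

```text
t 8.47 tcp [522.5  -8.7 135.1] yaw -0.1091 xaxis [-0.     0.004 -1.   ] F [-0.5 -0.4 -7.5] M [-0.   -0.04 -0.04] w 19.3
(np.float64(-119.2), np.float64(0.4))
```

Request:
carry_out(commands=[[0.002,0,0,0,0,0],[0.002,0,0,0,0,0],[0.001,0,0,0,0,0],[0.001,0,0,0,0,0],[0,0,0,0,0,0]])

```text
t: 9.1
ee_pos: [523.5, -8.7, 130.5]
orientation: [1.293, 1.157, -1.286]
ft_force: [-0.4, 0.1, -7.8]
width: 19.8
```

Request:
carry_out(commands=[[0.0015,0,0,0,0,0],[0.0015,0,0,0,0,0],[0,0,0,0,0,0]])

```text
t: 9.48
ee_pos: [523.8, -8.7, 130.6]
orientation: [1.293, 1.156, -1.285]
ft_force: [0.1, 0.9, -7.5]
width: 19.7
```

Request:
carry_out(commands=[[0.003,0,0,0,0,0],[0.002,0,0,0,0,0],[0,0,0,0,0,0]])

```text
t: 9.85
ee_pos: [524.3, -8.7, 130.2]
orientation: [1.293, 1.155, -1.284]
ft_force: [0.6, -0.2, -6.5]
width: 19.4
```

Request:
carry_out(commands=[[0.006,0,0,0,0,0],[0,0,0,0,0,0]])

```text
t: 10.1
ee_pos: [524.9, -8.7, 126.8]
orientation: [1.294, 1.154, -1.283]
ft_force: [0.0, 0.2, -8.0]
width: 19.5
```

Run:
```python
from h import *
o,M=st();print(cr(o['ee_pos']))
s=shot('side');save(s,'side3.npy');e=shot('scene')
o=np.zeros((600,800,3),np.uint8)
o[:,:400]=cv2.resize(s['pixels'][200:320,200:280],(400,600),interpolation=3)
o[:320,400:]=cv2.resize(e['pixels'][180:276,270:390],(400,320),interpolation=3);cv2.imwrite('pics/m3.png',o)
```

```text
t 10.1 tcp [524.9  -8.7 126.8] yaw -0.1086 xaxis [ 0.006  0.003 -1.   ] F [ 0.   0.2 -8. ] M [-0.06 -0.04  0.01] w 19.5
(np.float64(-119.0), np.float64(-2.0))
```

View pics/m3.png

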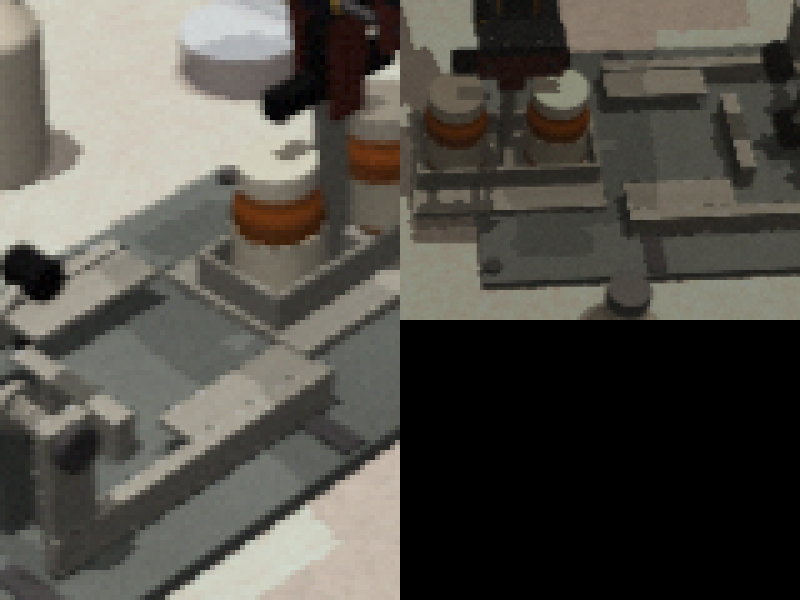

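The tray is just above the plate, square before the lips with jars upright; the scale still reads its full weight, so I keep lowering.

Request:
carry_out(commands=[[0.003,-0.002,0,0,0,-0.3],[0,0,0,0,0,0]])

```text
t: 10.45
ee_pos: [525.3, -8.7, 126.2]
orientation: [1.293, 1.156, -1.284]
ft_force: [-0.1, -0.1, -7.6]
width: 19.7
```

Request:
carry_out(commands=[[0.003,0,0,0,0,0],[0,0,0,0,0,0]])

```text
t: 10.7
ee_pos: [525.8, -8.7, 125.4]
orientation: [1.293, 1.155, -1.283]
ft_force: [-0.2, -0.1, -8.0]
width: 19.7
```

Request:
carry_out(commands=[[0.004,-0.001,0,0,0,0],[0.004,-0.001,0,0,0,0]])

```text
t: 10.95
ee_pos: [526.0, -8.5, 122.7]
orientation: [1.295, 1.153, -1.28]
ft_force: [-12.1, 0.5, 36.8]
width: 19.7
```

Request:
carry_out(commands=[[-0.002,0,0,0,0,0]])

```text
t: 11.08
ee_pos: [525.9, -8.6, 124.6]
orientation: [1.295, 1.153, -1.28]
ft_force: [0.1, 0.3, -8.0]
width: 19.7
```

Run:
```python
from h import *
o,M=st();print(cr(o['ee_pos']))
```

```text
t 11.07 tcp [525.9  -8.6 124.6] yaw -0.1081 xaxis [ 0.009  0.003 -1.   ] F [ 0.1  0.3 -8. ] M [-0.06 -0.06 -0.03] w 19.7
(np.float64(-118.7), np.float64(-3.0))
```

The plate is at TCP z ≈ 124, and the tray now hovers less than 1 mm above it. The lip clearance is 8 mm, so I can slide in, first correcting the tilt.

Request:
carry_out(commands=[[0,-0.001,-0.003,0,0,-0.3],[0,-0.001,-0.005,0,0,-0.3],[0,-0.001,-0.007,0,0,0],[0,-0.001,-0.008,0,0,0],[0,-0.001,-0.006,0,0,0]])

```text
t: 11.7
ee_pos: [524.4, 22.0, 122.9]
orientation: [1.29, 1.16, -1.29]
ft_force: [-0.9, -2.0, -3.2]
width: 19.8
```

Run:
```python
from h import *
o,M=st();print(cr(o['ee_pos']))
```

```text
t 11.7 tcp [524.4  22.  122.9] yaw -0.109 xaxis [-0.003  0.004 -1.   ] F [-0.9 -2.  -3.2] M [-0.45 -0.21 -0.14] w 19.8
(np.float64(-88.4), np.float64(1.1))
```

Request:
carry_out(commands=[[-0.0003,-0.0003,-0.006,0,0,0],[-0.0003,-0.0004,-0.008,0,0,0],[-0.0003,-0.0004,-0.009,0,0,0],[-0.0003,-0.0004,-0.009,0,0,0],[-0.0003,-0.0004,-0.006,0,0,0]])

```text
t: 12.32
ee_pos: [525.2, 63.6, 123.5]
orientation: [1.289, 1.164, -1.291]
ft_force: [0.2, 0.5, -6.6]
width: 19.6
```

Run:
```python
from h import *
o,M=st();print(cr(o['ee_pos']))
```

```text
t 12.32 tcp [525.2  63.6 123.5] yaw -0.1082 xaxis [-0.006  0.004 -1.   ] F [ 0.2  0.5 -6.6] M [-0.09 -0.06  0.  ] w 19.6
(np.float64(-46.9), np.float64(3.8))
```

Request:
carry_out(commands=[[0,0.0006,-0.006,0,0,0.1],[0,0.0006,-0.008,0,0,0.1],[0,0.0006,-0.008,0,0,0],[0,0.0005,-0.007,0,0,0],[0,0.0003,-0.004,0,0,0]])

```text
t: 12.95
ee_pos: [531.4, 98.6, 123.3]
orientation: [1.289, 1.161, -1.289]
ft_force: [-1.1, -0.3, -6.9]
width: 19.7
```

Run:
```python
from h import *
o,M=st();print(cr(o['ee_pos']))
```

```text
t 12.95 tcp [531.4  98.6 123.3] yaw -0.1079 xaxis [-0.003  0.004 -1.   ] F [-1.1 -0.3 -6.9] M [-0.11  0.02 -0.02] w 19.7
(np.float64(-11.5), np.float64(0.6))
```

Request:
carry_out(commands=[[0,0,-0.003,0,0,0],[0,0,-0.003,0,0,0],[0,0,-0.002,0,0,0]])

```text
t: 13.32
ee_pos: [532.3, 107.0, 123.4]
orientation: [1.289, 1.161, -1.289]
ft_force: [0.6, -0.7, -6.8]
width: 19.8
```

Request:
carry_out(commands=[[0.0005,0,-0.002,0,0,0],[0.0005,0,-0.002,0,0,0]])

```text
t: 13.58
ee_pos: [533.0, 110.6, 123.0]
orientation: [1.289, 1.16, -1.289]
ft_force: [-2.4, -8.7, 2.7]
width: 19.8
```

Request:
carry_out(commands=[[-0.0005,0,-0.002,0,0,0]])

```text
t: 13.7
ee_pos: [533.4, 111.9, 124.0]
orientation: [1.288, 1.159, -1.289]
ft_force: [-2.7, -5.9, 0.4]
width: 19.4
```

Request:
carry_out(commands=[[0,0,-0.002,0,0,0]])

```text
t: 13.82
ee_pos: [533.9, 113.0, 124.5]
orientation: [1.286, 1.158, -1.289]
ft_force: [-1.3, -8.5, 1.2]
width: 19.7
```

Run:
```python
from h import *
o,M=st();print(cr(o['ee_pos']))
s=shot('side');save(s,'side4.npy');e=shot('scene');save(e,'scene4.npy')
o=np.zeros((600,800,3),np.uint8)
o[:,:400]=cv2.resize(s['pixels'][220:340,150:230],(400,600),interpolation=3)
o[:320,400:]=cv2.resize(e['pixels'][180:276,310:430],(400,320),interpolation=3)
w=shot('wrist')['pixels'];o[320:595,400:767]=cv2.resize(w,(367,275));cv2.imwrite('pics/m4.png',o)
```

```text
t 13.82 tcp [533.9 113.  124.5] yaw -0.1065 xaxis [-0.002 -0.    -1.   ] F [-1.3 -8.5  1.2] M [-1.61  0.13  0.09] w 19.7
(np.float64(3.1), np.float64(-0.7))
```

View pics/m4.png

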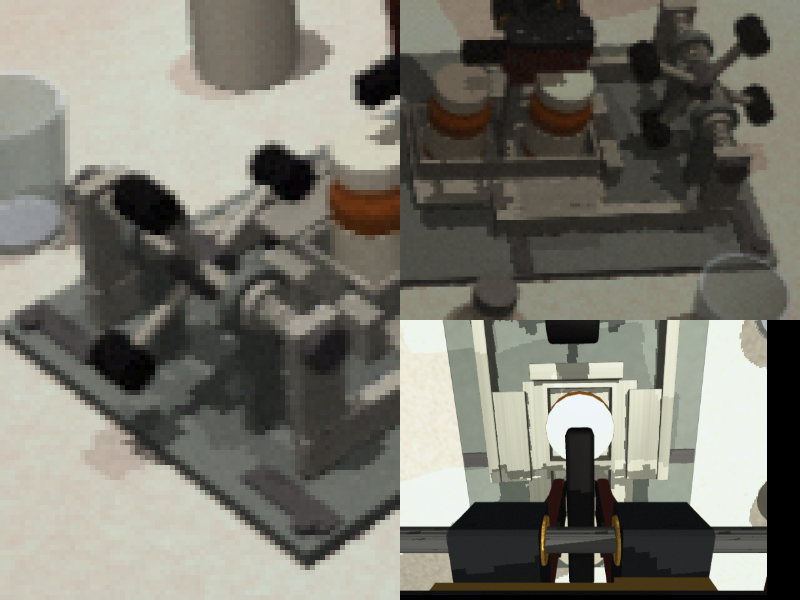

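The wrist view shows the tray's leading edge up against the stop, under both lips, centred, with jars upright. The pushing force of 8.5 N with a moment of 1.6 N m agrees. One more small nudge, then I release.

Request:
carry_out(commands=[[0.001,0,-0.002,0,0,0]])

```text
t: 14.1
ee_pos: [534.4, 113.3, 124.5]
orientation: [1.283, 1.156, -1.288]
ft_force: [-5.9, -14.2, 11.3]
width: 19.8
```

Request:
carry_out(commands=[[0,0,0.0005,0,0,0],[0,0,0,0,0,0],[0,0,0,0,0,0],[0,0,0,0,0,0]], grip=0.5)

```text
t: 14.6
ee_pos: [536.7, 113.6, 126.5]
orientation: [1.288, 1.154, -1.284]
ft_force: [-0.2, -0.3, 0.4]
width: 43.4
```

Run:
```python
from h import *
o,M=st();print(cr(o['ee_pos']))
d=shot('wrist');save(d,'wrist5.npy');cv2.imwrite('pics/w5.png',d['pixels'][0:420,60:500])
h=O+170*c;print('hub',h)
for v in(.72,.82,.92):
  a=1.35-v;print(v,[proj(d,[*(h+65*np.sin(t)*c),95+65*np.cos(t)]).round().tolist() for t in(a,a-1.571)])
```

```text
t 14.6 tcp [536.7 113.6 126.5] yaw -0.1055 xaxis [ 0.004 -0.001 -1.   ] F [-0.2 -0.3  0.4] M [-0.01  0.01  0.02] w 43.4
(np.float64(3.9), np.float64(-3.4))
hub [547.39810634 279.38918069]
0.72 [[[248.0, -404.0]], [[260.0, -15.0]]]
0.82 [[[248.0, -394.0]], [[261.0, 0.0]]]
0.92 [[[248.0, -379.0]], [[262.0, 13.0]]]
```

View pics/w5.png

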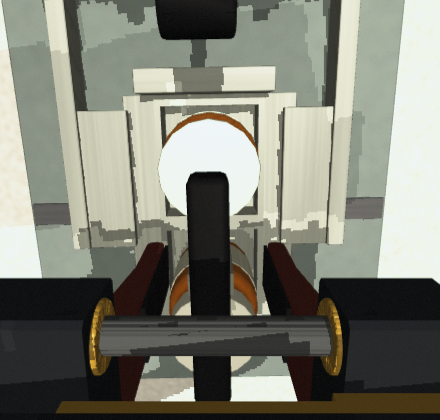

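Request:
carry_out(commands=[[-0.01,0,0,0,0,0],[-0.02,0,0,0,0,0],[-0.02,0,0,0,0,0],[-0.02,0,0,0,0,0],[-0.01,0,0,-1.2,0,0]], grip=0.4)

```text
t: 15.28
ee_pos: [536.1, 114.0, 210.2]
orientation: [1.271, 1.166, -1.268]
ft_force: [0.8, 0.4, -0.0]
width: 52.8
```

```bash
cat >> h.py <<'E'
def K(t,dz=-16,r=65): # tcp for knob angle t
    p=O+(170+r*np.sin(t))*c; return [p[0],p[1],95+r*np.cos(t)+dz]
E
python3 - <<'E'
from h import *
d=load('wrist5.npy')
P=lambda x,y,z:proj(d,[*(O+x*c+y*n),z]).round().tolist()
print('stop top front',P(85,0,40),'stop/flange',P(85,55,20),P(79,55,20))
k=K(.53);go([k[0],k[1],185],Y-np.pi/2)
E
```

```text
stop top front [[267.0, 91.0]] stop/flange [[187.0, 94.0]] [[188.0, 103.0]]
t 15.28 tcp [536.1 114.  210.2] yaw -0.0832 xaxis [ 0.003 -0.001 -1.   ] F [ 0.8  0.4 -0. ] M [-0.   -0.01 -0.08] w 52.8
need mm tool [  25.1   -2.5 -198.7] rv deg [ 0.09  0.05 -0.18]
```

The flange edge at row ~95 matches the "home" prediction of 94 (103 would be 6 mm short). Now I move over the knob.

Request:
carry_out(commands=[[0,0,-0.02,0,0,0],[0,0,-0.035,0,0,0],[0,-0.001,-0.04,0,0,0],[0,-0.001,-0.04,0,0,0],[0,0,-0.035,0,0,0],[0,0,-0.02,0,0,0],[0,0,0,0,0,0]])

```text
t: 16.15
ee_pos: [548.0, 314.8, 206.4]
orientation: [1.268, 1.168, -1.271]
ft_force: [0.6, -0.5, 0.1]
width: 52.8
```

Run:
```python
from h import *
k=K(.53);print(k);go(k,Y-np.pi/2)
d=shot('wrist');save(d,'wrist6.npy');cv2.imwrite('pics/w6.png',d['pixels'])
print([proj(d,[*(O+(170+65*np.sin(t))*c),95+65*np.cos(t)]).round().tolist() for t in(.43,.53,.63)])
```

```text
[np.float64(550.1811474100801), np.float64(312.13078128125323), np.float64(135.08245958345947)]
t 16.15 tcp [548.  314.8 206.4] yaw -0.0825 xaxis [-0.001 -0.002 -1.   ] F [ 0.6 -0.5  0.1] M [ 0.01 -0.04  0.01] w 52.8
need mm tool [71.3  2.5  2.3] rv deg [0.13 0.12 0.02]
[[[280.0, 242.0]], [[280.0, 231.0]], [[280.0, 221.0]]]
```

View pics/w6.png

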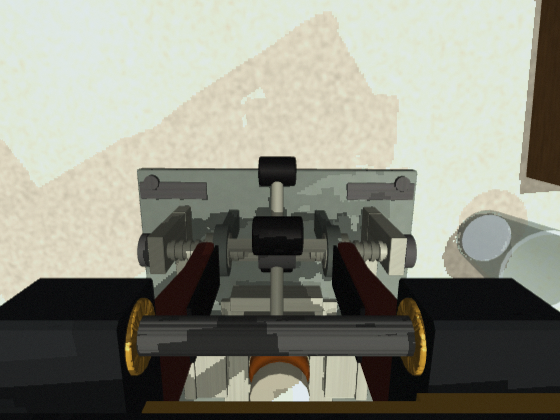

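Knob0 is at (277.5,235), centred between the fingers to within 1.5 mm, at angle ≈0.49. I descend and pinch.

Request:
carry_out(commands=[[0.015,0.001,0.004,0,0,0],[0.02,0,0,0,0,0],[0.02,0,0,0,0,0],[0.01,0,0,0,0,0]])

```text
t: 16.7
ee_pos: [548.2, 303.8, 137.6]
orientation: [1.27, 1.165, -1.277]
ft_force: [-0.1, 1.2, -0.0]
width: 52.6
```

Run:
```python
from h import *
k=K(.49);print(np.round(k,1));go(k,Y-np.pi/2)
```

```text
[550.  309.9 136.4]
t 16.7 tcp [548.2 303.8 137.6] yaw -0.0881 xaxis [-0.002 -0.004 -1.   ] F [-0.1  1.2 -0. ] M [-0.03 -0.02 -0.01] w 52.6
need mm tool [ 1.2  1.3 -6.3] rv deg [-0.19  0.24  0.1 ]
```

Request:
carry_out(commands=[[0.001,0.001,-0.006,0,0,0],[0,0,0,0,0,0],[0,0,0,0,0,0],[0,0,0,0,0,0],[0,0,0,0,0,0]], grip=1)

```text
t: 17.32
ee_pos: [548.4, 308.5, 135.9]
orientation: [1.268, 1.165, -1.281]
ft_force: [-0.4, -0.2, -4.6]
width: 29.6
```

```bash
cat >> h.py <<'E'
def ang():
    o,M=st();x,y=cr(o['ee_pos']);z=o['ee_pos'][2]+16-95;x-=170
    print('cradle',x,y,'ang',np.arctan2(x,z).round(3),'r',np.hypot(x,z).round(1));return o
E
python3 - <<'E'
from h import *
ang()
E
```

```text
t 17.32 tcp [548.4 308.5 135.9] yaw -0.0894 xaxis [-0.005 -0.005 -1.   ] F [-0.4 -0.2 -4.6] M [ 0.05 -0.11 -0.01] w 29.6
cradle 29.099999999999994 1.5 ang 0.473 r 63.9
```

Request:
carry_out(commands=[[-0.003,0,0.007,0,0,0],[-0.0025,0,0.008,0,0,0],[-0.0013,0,0.008,0,0,0]])

```text
t: 17.7
ee_pos: [546.5, 286.8, 142.8]
orientation: [1.272, 1.168, -1.278]
ft_force: [-0.8, 6.9, -6.9]
width: 29.7
```

Run:
```python
from h import *
ang()
```

```text
t 17.7 tcp [546.5 286.8 142.8] yaw -0.0893 xaxis [-0.004 -0.001 -1.   ] F [-0.8  6.9 -6.9] M [ 1.29 -0.2   0.  ] w 29.7
cradle 7.300000000000011 1.5 ang 0.114 r 64.2
```

Request:
carry_out(commands=[[0.0002,0,0.0083,0,0,0],[0.001,0,0.0083,0,0,0],[0.002,0,0.008,0,0,0],[0.003,0,0.0078,0,0,0]])

```text
t: 18.2
ee_pos: [544.0, 257.6, 141.4]
orientation: [1.283, 1.172, -1.273]
ft_force: [-3.4, 6.6, 2.4]
width: 29.7
```

Run:
```python
from h import *
ang()
```

```text
t 18.2 tcp [544.  257.6 141.4] yaw -0.0916 xaxis [-0.001  0.009 -1.   ] F [-3.4  6.6  2.4] M [1.32 0.57 0.04] w 29.7
cradle -22.0 1.5 ang -0.339 r 66.1
```

Request:
carry_out(commands=[[0.0038,0,0.0078,0,0,0],[0.0048,0,0.0072,0,0,0],[0.0055,0,0.0066,0,0,0],[0.006,0,0.0058,0,0,0]])

```text
t: 18.7
ee_pos: [541.8, 231.5, 128.9]
orientation: [1.29, 1.174, -1.268]
ft_force: [-5.0, 1.5, 8.9]
width: 29.6
```

Run:
```python
from h import *
ang()
```

```text
t 18.7 tcp [541.8 231.5 128.9] yaw -0.0931 xaxis [ 0.003  0.016 -1.   ] F [-5.   1.5  8.9] M [0.55 0.83 0.08] w 29.6
cradle -48.2 1.5 ang -0.768 r 69.4
```

v ≈ 2.15 now. I release, rise and fetch the next knob (knob3, at about +0.75).

Request:
carry_out(commands=[[0,0,0,0,0,0],[0,0,0,0,0,0],[0,0,0,0,0,0],[-0.02,0,0,0,-0.7,0],[-0.03,0,0,0,0,0],[-0.03,0,0,0,0,0]], grip=0.4)

```text
t: 19.45
ee_pos: [541.2, 229.0, 210.7]
orientation: [1.278, 1.164, -1.278]
ft_force: [0.6, 0.6, -0.2]
width: 52.6
```

Run:
```python
from h import *
k=K(.75);go([k[0],k[1],205],Y-np.pi/2)
```

```text
t 19.45 tcp [541.2 229.  210.7] yaw -0.0935 xaxis [-0.001  0.    -1.   ] F [ 0.6  0.6 -0.2] M [ 0.05 -0.   -0.01] w 52.6
need mm tool [  5.7   1.1 -95. ] rv deg [-0.5  -0.02  0.04]
```

Request:
carry_out(commands=[[0,0,-0.02,-0.5,0,0],[0,0,-0.025,0,0,0],[0,0,-0.025,0,0,0],[0,0,-0.018,0,0,0],[0,0,0,0,0,0]])

```text
t: 20.08
ee_pos: [549.1, 324.0, 209.5]
orientation: [1.27, 1.17, -1.27]
ft_force: [-0.0, -1.7, 0.3]
width: 52.8
```

Run:
```python
from h import *
k=K(.75);print(np.round(k,1));go(k,Y-np.pi/2)
d=shot('wrist');save(d,'wrist7.npy');cv2.imwrite('pics/w7.png',d['pixels'])
for t in(.65,.75,.85):print(t,[proj(d,[*(O+(170+65*np.sin(a))*c+1.5*n),95+65*np.cos(a)]).round().tolist() for a in(t,t-1.571)])
```

```text
[551.2 323.5 126.6]
t 20.07 tcp [549.1 324.  209.5] yaw -0.0826 xaxis [-0.001  0.    -1.   ] F [-0.  -1.7  0.3] M [-0.04  0.02 -0.04] w 52.8
need mm tool [83.   2.1  0.3] rv deg [ 0.13 -0.01  0.03]
0.65 [[[277.0, 232.0]], [[276.0, 346.0]]]
0.75 [[[277.0, 223.0]], [[276.0, 346.0]]]
0.85 [[[277.0, 214.0]], [[276.0, 344.0]]]
```

View pics/w7.png

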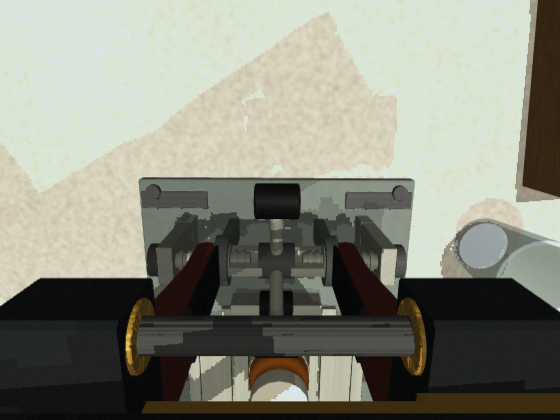

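Knob3 is at (277,201), so its angle is about 0.97 and v ≈ 1.95; the first pinch slipped somewhat near its end. I'll grasp there.

Run:
```python
from h import *
d=load('wrist7.npy')
for t in(.92,.97,1.02,1.07):print(t,proj(d,[*(O+(170+65*np.sin(t))*c+1.5*n),95+65*np.cos(t)]).round(1).tolist())
k=K(.97);print(np.round(k,1));go(k,Y-np.pi/2)
```

```text
0.92 [[276.8, 208.1]]
0.97 [[276.8, 204.3]]
1.02 [[276.8, 200.7]]
1.07 [[276.8, 197.4]]
[551.9 332.8 115.7]
t 20.12 tcp [548.9 323.2 209.4] yaw -0.0831 xaxis [-0.001 -0.    -1.   ] F [0.3 0.6 0.2] M [0.07 0.01 0.02] w 52.8
need mm tool [93.7  2.3 -9.9] rv deg [0.1  0.01 0.05]
```

Request:
carry_out(commands=[[0.015,0,-0.011,0,0,0],[0.02,0,0,0,0,0],[0.02,0,0,0,0,0],[0,0,0,0,0,0]])

```text
t: 20.62
ee_pos: [549.0, 333.4, 149.8]
orientation: [1.269, 1.169, -1.275]
ft_force: [-0.3, 0.4, -0.1]
width: 52.7
```

Run:
```python
from h import *
k=K(1.02);print(np.round(k,1));go(k,Y-np.pi/2)
```

```text
[552.1 334.6 113. ]
t 20.62 tcp [549.  333.4 149.8] yaw -0.0852 xaxis [-0.003 -0.002 -1.   ] F [-0.3  0.4 -0.1] M [-0.05 -0.02 -0.04] w 52.7
need mm tool [36.7  3.1 -1.5] rv deg [-0.02  0.11  0.18]
```

Request:
carry_out(commands=[[0.013,0.001,-0.002,0,0,0],[0.013,0.0005,0,0,0,0],[0.011,0,-0.001,0,0,0]])

```text
t: 21.0
ee_pos: [551.9, 336.7, 112.0]
orientation: [1.272, 1.168, -1.273]
ft_force: [0.6, -0.3, -0.4]
width: 53.1
```

Request:
carry_out(commands=[[0,0,0,0,0,0],[0,0,0,0,0,0],[0,0,0,0,0,0],[0,0,0,0,0,0]], grip=1)

```text
t: 21.5
ee_pos: [550.9, 336.5, 111.1]
orientation: [1.27, 1.169, -1.275]
ft_force: [0.7, -0.4, -3.5]
width: 29.5
```

Run:
```python
from h import *
ang()
```

```text
t 21.5 tcp [550.9 336.5 111.1] yaw -0.0863 xaxis [-0.003 -0.001 -1.   ] F [ 0.7 -0.4 -3.5] M [ 0.   -0.19 -0.02] w 29.5
cradle 57.19999999999999 1.4 ang 1.06 r 65.6
```

Request:
carry_out(commands=[[-0.007,0,0.0047,0,0,0],[-0.0063,0,0.0056,0,0,0],[-0.0055,0,0.0064,0,0,0],[-0.0047,0,0.007,0,0,0]])

```text
t: 22.0
ee_pos: [548.7, 311.5, 134.4]
orientation: [1.27, 1.169, -1.275]
ft_force: [2.8, 2.7, -13.0]
width: 29.9
```

Run:
```python
from h import *
ang()
```

```text
t 22.0 tcp [548.7 311.5 134.4] yaw -0.0863 xaxis [-0.003 -0.001 -1.   ] F [  2.8   2.7 -13. ] M [ 0.55 -0.57 -0.11] w 29.9
cradle 32.099999999999994 1.4 ang 0.525 r 64.0
```

Request:
carry_out(commands=[[-0.0033,0,0.0076,0,0,0],[-0.0025,0,0.008,0,0,0],[-0.0014,0,0.0083,0,0,0],[-0.0003,0,0.0084,0,0,0]])

```text
t: 22.5
ee_pos: [545.9, 279.8, 144.1]
orientation: [1.275, 1.171, -1.272]
ft_force: [0.5, 6.9, -8.1]
width: 29.9
```

Run:
```python
from h import *
ang()
```

```text
t 22.5 tcp [545.9 279.8 144.1] yaw -0.087 xaxis [-0.001  0.004 -1.   ] F [ 0.5  6.9 -8.1] M [ 1.38 -0.1  -0.04] w 29.9
cradle 0.30000000000001137 1.5 ang 0.005 r 65.1
```

Request:
carry_out(commands=[[0.0008,0,0.0084,0,0,0],[0.002,0,0.0083,0,0,0],[0.0032,0,0.008,0,0,0]])

```text
t: 22.88
ee_pos: [544.1, 257.6, 142.3]
orientation: [1.283, 1.174, -1.267]
ft_force: [-4.3, 6.1, 4.0]
width: 29.4
```

Run:
```python
from h import *
ang()
```

```text
t 22.88 tcp [544.1 257.6 142.3] yaw -0.0877 xaxis [ 0.001  0.011 -1.   ] F [-4.3  6.1  4. ] M [1.34 0.59 0.08] w 29.4
cradle -22.0 1.5 ang -0.335 r 67.0
```

Request:
carry_out(commands=[[0.005,0,0.0076,0,-0.3,0],[0.0055,0,0.007,0,-0.3,0]])

```text
t: 23.12
ee_pos: [543.0, 244.1, 137.2]
orientation: [1.278, 1.168, -1.27]
ft_force: [-6.1, 2.6, 10.7]
width: 29.3
```

Run:
```python
from h import *
ang()
```

```text
t 23.12 tcp [543.  244.1 137.2] yaw -0.0879 xaxis [ 0.002  0.004 -1.   ] F [-6.1  2.6 10.7] M [0.81 1.02 0.07] w 29.3
cradle -35.599999999999994 1.4 ang -0.549 r 68.2
```

Request:
carry_out(commands=[[0.006,0,0.0066,0,0,0],[0.0065,0,0.006,0,0,0]])

```text
t: 23.38
ee_pos: [541.9, 231.9, 130.0]
orientation: [1.28, 1.169, -1.267]
ft_force: [-6.5, 2.3, 10.8]
width: 29.3
```

Run:
```python
from h import *
ang()
```

```text
t 23.38 tcp [541.9 231.9 130. ] yaw -0.0876 xaxis [ 0.004  0.007 -1.   ] F [-6.5  2.3 10.8] M [0.5  0.95 0.11] w 29.3
cradle -47.8 1.5 ang -0.753 r 69.9
```

Request:
carry_out(commands=[[0,0,0,0,0,0],[0,0,0,0,0,0],[0,0,0,0,0,0],[-0.02,0,0,0,-0.3,0],[-0.03,0,0,0,0,0],[-0.03,0,0,0,0,0],[0,0,-0.015,0,0,0],[0,0,-0.02,0,0,0]], grip=0.4)

```text
t: 24.38
ee_pos: [545.3, 265.8, 213.9]
orientation: [1.276, 1.162, -1.271]
ft_force: [-0.4, 0.3, 0.1]
width: 53.2
```

Request:
carry_out(commands=[[0,0,-0.025,0,0,0],[0,0,-0.02,0,0,0],[0,0,-0.01,0,0,0],[0,0,0,0,0,0]])

```text
t: 24.88
ee_pos: [548.8, 327.0, 210.0]
orientation: [1.269, 1.165, -1.273]
ft_force: [0.4, -0.4, 0.7]
width: 52.6
```

Run:
```python
from h import *
ang()
d=shot('wrist');save(d,'wrist8.npy');e=shot('side');s=shot('scene')
o=np.zeros((420,800,3),np.uint8);o[:,:440]=d['pixels'][:,60:500]
o[:240,440:800]=cv2.resize(e['pixels'][230:330,150:300],(360,240),interpolation=3)
o[240:420,440:800]=cv2.resize(s['pixels'][180:270,300:440],(360,180)[0:2],interpolation=3);cv2.imwrite('pics/w8.png',o)
for t in(.9,1.,1.1,1.2):print(t,proj(d,[*(O+(170+65*np.sin(t))*c+1.5*n),95+65*np.cos(t)]).round(1).tolist())
for v in(3.,3.3,3.6):
  print(v,[proj(d,[*(O+(170+14)*c+s*(88-5*v)*n),108]).round(0).tolist() for s in(1,-1)])
```

```text
t 24.88 tcp [548.8 327.  210. ] yaw -0.0851 xaxis [ 0.    -0.003 -1.   ] F [ 0.4 -0.4  0.7] M [-0.01  0.05 -0.02] w 52.6
cradle 47.599999999999994 2.6 ang 0.348 r 139.4
0.9 [[277.5, 213.6]]
1.0 [[277.5, 206.0]]
1.1 [[277.4, 199.4]]
1.2 [[277.4, 193.7]]
3.0 [[[182.0, 251.0]], [[376.0, 251.0]]]
3.3 [[[184.0, 251.0]], [[374.0, 251.0]]]
3.6 [[[186.0, 251.0]], [[372.0, 251.0]]]
```

View pics/w8.png

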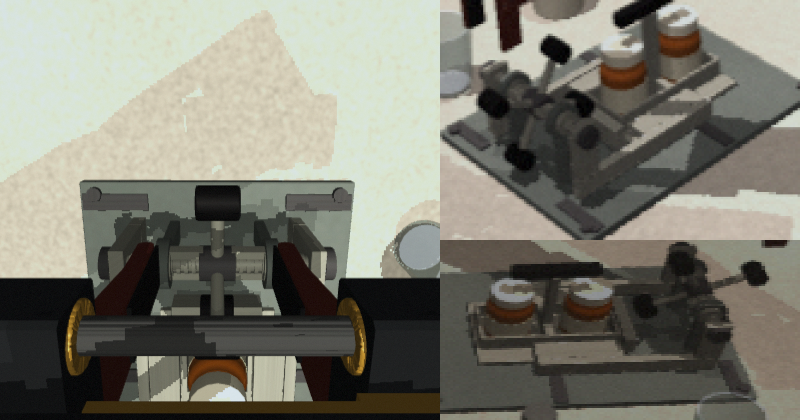

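The trailing knob at (277,203) gives angle ≈1.04, so v ≈ 3.45. The tray sits home with the jars upright. That should be about 9–10 N per pad if centred, so I'll take a short extra turn towards the end stop for margin.

Request:
carry_out(commands=[[0.015,0.001,-0.009,0,0,0],[0.02,0,0,0,0,0],[0.02,0,0,0,0,0],[0,0,0,0,0,0]])

```text
t: 25.52
ee_pos: [551.0, 333.6, 152.0]
orientation: [1.272, 1.163, -1.276]
ft_force: [-0.9, -0.3, -0.8]
width: 52.7
```

Run:
```python
from h import *
k=K(1.04);print(np.round(k,1));go(k,Y-np.pi/2)
```

```text
[552.1 335.2 111.9]
t 25.52 tcp [551.  333.6 152. ] yaw -0.0894 xaxis [-0.    -0.003 -1.   ] F [-0.9 -0.3 -0.8] M [ 0.   -0.06 -0.06] w 52.7
need mm tool [40.1  0.9 -1.8] rv deg [-0.27  0.18 -0.01]
```

Request:
carry_out(commands=[[0.014,0,-0.002,0,0,0],[0.014,0,0,0,0,0],[0.012,0,-0.001,0,0,0]])

```text
t: 25.9
ee_pos: [552.6, 337.2, 111.2]
orientation: [1.276, 1.162, -1.274]
ft_force: [0.1, -0.1, -0.4]
width: 52.7
```

Request:
carry_out(commands=[[0,0,0,0,0,0],[0,0,0,0,0,0],[0,0,0,0,0,0],[0,0,0,0,0,0]], grip=1)

```text
t: 26.4
ee_pos: [551.0, 337.1, 110.0]
orientation: [1.273, 1.164, -1.277]
ft_force: [2.1, 0.9, -4.6]
width: 29.9
```

Request:
carry_out(commands=[[-0.006,0,0.0038,0,0,0]])

```text
t: 26.52
ee_pos: [550.6, 333.3, 115.3]
orientation: [1.273, 1.164, -1.276]
ft_force: [2.9, 0.2, -11.9]
width: 29.7
```

Run:
```python
from h import *
ang()
```

```text
t 26.52 tcp [550.6 333.3 115.3] yaw -0.0895 xaxis [-0.001 -0.003 -1.   ] F [  2.9   0.2 -11.9] M [ 0.36 -0.58  0.05] w 29.7
cradle 54.0 1.3 ang 0.979 r 65.1
```

Request:
carry_out(commands=[[-0.004,0,0.0028,0,0,0]])

```text
t: 26.65
ee_pos: [550.3, 330.1, 119.1]
orientation: [1.272, 1.164, -1.277]
ft_force: [2.6, 1.6, -11.2]
width: 30.0
```

Request:
carry_out(commands=[[-0.003,0,0.002,0,0,0]])

```text
t: 26.78
ee_pos: [550.2, 328.7, 120.7]
orientation: [1.275, 1.165, -1.276]
ft_force: [9.9, 15.4, -37.5]
width: 29.8
```

The force jumped at TCP angle ≈0.89, so the end stop is reached. I let go and clear out upwards.

Request:
carry_out(commands=[[0.001,0,-0.001,0,0,0],[0,0,0,0,0,0],[0,0,0,0,0,0],[0,0,0,0,0,0],[-0.02,0,0,0,0,0],[-0.03,0,0,0,0,0],[-0.04,0,0,0,0,0],[-0.03,0,0,0,0,0]], grip=0.4)

```text
t: 27.78
ee_pos: [550.8, 329.3, 248.7]
orientation: [1.276, 1.163, -1.275]
ft_force: [1.2, -0.4, 0.4]
width: 52.5
```

Request:
carry_out(commands=[[-0.02,0,0.03,0,0,0],[-0.01,0,0.04,0,0,0],[0,0,0.05,0,0,0],[0,0,0.05,0,0,0],[0,0,0.04,0,0,0],[0,0,0.02,0,0,0],[0,0,0,0,0,0],[0,0,0,0,0,0]])

```text
t: 28.78
ee_pos: [532.6, 95.9, 295.8]
orientation: [1.29, 1.155, -1.255]
ft_force: [0.0, -0.6, 0.7]
width: 52.7
```

Run:
```python
from h import *
ang()
d=shot('wrist');save(d,'wrist9.npy');e=shot('side');s=shot('scene')
o=np.zeros((600,800,3),np.uint8);o[:420,:440]=d['pixels'][:,60:500]
o[:240,440:800]=cv2.resize(e['pixels'][230:330,150:300],(360,240),interpolation=3)
o[240:420,440:800]=cv2.resize(s['pixels'][180:270,300:440],(360,180),interpolation=3)
o[420:,:300]=cv2.resize(s['pixels'],(300,180));cv2.imwrite('pics/w9.png',o)
P=lambda x,y,z:proj(d,[*(O+x*c+y*n),z]).round().tolist()
print('flange home',P(85,55,20),P(79,55,20),'stop',P(85,45,40),P(85,-45,40),'knob3@-.65',P(170-65*np.sin(.65),0,95+65*np.cos(.65)))
```

```text
t 28.77 tcp [532.6  95.9 295.8] yaw -0.0895 xaxis [ 0.022  0.006 -1.   ] F [ 0.  -0.6  0.7] M [-0.04  0.05 -0.02] w 52.7
cradle -184.1 -0.8 ang -0.704 r 284.4
flange home [[220.0, 85.0]] [[220.0, 91.0]] stop [[227.0, 84.0]] [[312.0, 83.0]] knob3@-.65 [[270.0, 8.0]]
```

View pics/w9.png

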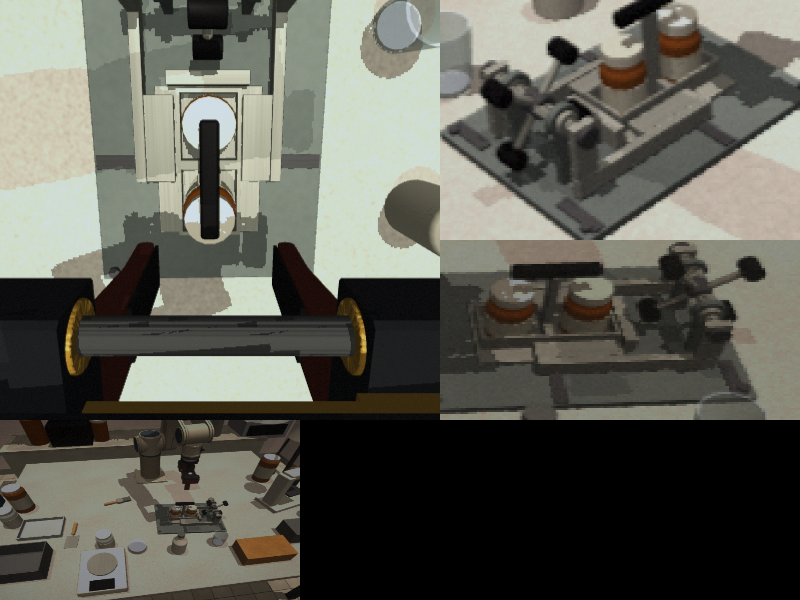

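The tray's front edge, at row ~86, meets the stop (predicted 85). Both lips are drawn in close to the box, the jars are upright, the bystanders are in place and the robot is clear. I'm handing in.

```bash
python3 -c "
from h import *
print(ctrl.close_job())"
```

```text
the job is handed in; nothing more can be done
None
```

The tray is home against the back stop with both jars upright, and the job was handed in at about 29 s. I set it down before the mouth and slid it in under the lips. Then I led three star knobs in turn until the wrist force jumped to about 40 N at the end stop (turnbuckle about 3.6), let go and backed clear.

**Checks that agreed:**
- **Home position:** the last wrist view put the tray's front edge at row ~86, against 85 predicted for home and 91 for 6 mm short.
- **Jaws and jars:** both lips were drawn in evenly about the tray's box.
- **Robot and bench:** the wrist force was near zero, and by eye in the scene view the other things had not moved.

**Did not go as planned:**
- **First knob stroke:** the fingers slipped near its end and the knob got about 0.2 rad less far than the tool. I re-measured and made up for it.
- **Set-down:** the tray briefly pressed on the plate with about 45 N, and I backed off at once.
- **Pad force:** I could not measure it. I infer about 12 N per pad from the end stop.

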